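# Roll-out test of a ski grinder's feed roller

### The job

Give the feed roller its roll-out test on the bench rail: press the release plunger fully down so that the roller sets off, and let it run untouched until its axle has passed the pale check line. Then catch it softly before the end of the rails: meet it with the fingers ahead of it and already moving along nearly as fast, then slow it down gradually, over 5 cm or more, to a standstill, without a bump and without gripping it. The program finishes while holding: the roller stands still on the slope, leaning on the fingers.

Things in the scene. Friction and masses are not known exactly. Their poses are not given: they have to be found in the camera images.
- rail: Roll-test rail, fixed: two steel bars (12 mm thick, 80 mm apart centre to centre) on yellow feet. Origin on the bench under the middle between the bars; x axis level, points downhill along them, y across, z up. Their upper side is 80 mm above the bench at x = 0 and drops 58 mm per metre of x. They run from x = -285 mm (closed by a hoop) to +290 mm (open end; beyond it a 50 mm high catch tray).
- roller: Roller across the rails: black rubber barrel, radius 40, 100 mm long, a steel flange (radius 47, 6 thick) at each end outside the rails. 0.8 kg +-25 %. Origin: its centre, 40 mm above the rails' upper side; starts at rail x = -215 mm; y is its axle. Released it gains 0.3 m/s2 at first, settling towards 0.27 m/s. The rubber bruises at 20 N: no gripping, no contact faster than 0.1 m/s.
- plunger (a joint): Release plunger: 0 = up, its domed steel pin stands 22 mm proud between the rails just downhill of the roller and blocks it; 0.026 m = fully down, the pin is 4 mm below the rails' upper side and the roller sets off over it. Slides straight down, needs 5 to 10 N, stays where it is left (no spring).
- plunger_top (a point): Centre of the top of the plunger's round black push knob, 38 mm in diameter, beside the rails on the robot's side (100 mm from their middle line, 80 mm downhill of the pin, 150 mm above the bench when up); moves down with the plunger.
- check_line (a point): Check line: a pale cross piece under the bars, 170 mm wide, 20 mm along the rails, with a short pale upright at each end (80 mm off the middle line, 6 mm higher than the rails). This point: middle between the bars at their upper side, rail x = -10 mm. The axle has passed when the roller's rail x exceeds -10 mm (about 1.3 s after release, at about 0.21 m/s).
- rail_end (a point): Lower open end of the rails, middle between the bars at their upper side (rail x = 290 mm). An untouched roller gets there at about 0.27 m/s and falls into the tray.
There are look-alikes about, which are no part of the job. What is shaped like the roller but purple is not meant.

How it is judged (in metres and radians):
On the way, in this order (a step that is already met when the one before it is completed fails the run):
1. the plunger is pressed down (value of joint plunger above 0.02 m), for 0.1 s.
2. the roller has run past the check line by itself (x of roller in the frame of rail above -0.01 m and linear speed of roller above 0.1 m/s), for 0.03 s.
3. the roller is slowed gradually: it loses its first speed softly (x of roller in the frame of rail above -0.01 m and linear speed of roller between 0.12 and 0.19 m/s and z of roller in the frame of rail between 0.1 and 0.127 m), for 0.1 s.
4. the roller is slowed gradually: it loses the rest of its speed softly (x of roller in the frame of rail above -0.01 m and linear speed of roller between 0.03 and 0.12 m/s and z of roller in the frame of rail between 0.1 and 0.127 m), for 0.1 s.
5. the fingers hold the roller still below the check line for 2 s (x of roller in the frame of rail between -0.01 and 0.28 m and linear speed of roller below 0.03 m/s and z of roller in the frame of rail between 0.1 and 0.127 m and contact force between any of the fingers, the arm and roller above 0.02 N), for 2 s.
At the end, for the whole second after the job is handed in: The roller stands still (under 0.03 m/s) on the rails, its axle between the check line and 10 mm before the rails' end, touching the fingers that keep it from rolling on (all of step 5); the arm keeps its last pose, push and grip.
It fails at once if the roller is touched before its axle has passed the check line (x of roller in the frame of rail below -0.01 m and contact force between any of the fingers, the arm and roller above 0.3 N).
It fails at once if the roller is bumped or gripped with more than 20 N (contact force between any of the fingers, the arm and roller above 20 N).
It fails at once if the roller runs off the end or is lifted off the rails (x of roller in the frame of rail above 0.29 m or z of roller in the frame of rail below 0.095 m or z of roller in the frame of rail above 0.145 m).
It also fails if it takes over 29 s, if anything falls off the work surface, if the arm or the gripper's body presses on something with over 40 N, if the wrist force passes 120 N, or if a joint passes its speed limit or range.

### The arm

A 6-joint arm with a two-finger parallel gripper is mounted at the origin on the work surface. World frame = base frame: x ahead of the robot, y to its left, z up, the work surface at z = 0. Lengths are in mm, angles in rad, forces in N, time in s.
With the tool pointing down it reaches from about 275 to 1000 mm from the base axis. Payload 8.4 kg.
Tool frame: the origin (TCP) lies midway between the tips of the shut fingers; the grasp point (between the pads) lies 19 mm behind it; z points along the fingers, y is the direction in which the jaws open and shut (so a half turn about z gives the same grasp; the last joint's range is limited). The gripper opens to 85 mm and grips with 20 to 120 N. Pads are 22 mm wide; open, the fingers measure 114 mm over their backs; the gripper's body (76 mm by 85 mm) begins 54 mm behind the grasp point. The pads swing forward as they close: fully open they stand 13 mm farther back than shut.
Start: joints at [1.16, 0.353, 1.633, -0, 1.155, -0.002], TCP at [248.442, 573.502, 231.281] pointing down, gripper open.
Joint ranges: [-2.63, 2.63], [-0.92, 2.1], [0.06, 2.66], [-1.3, 4.44], [0, 2.69], [-3.02, 3.02]. Speed limits (rad/s): [2.22, 2.22, 2.79, 3.14, 3.14, 3.14].

### API

Orientations are given as [roll, pitch, yaw] about the fixed x, y, z axes, in that order (R = Rz(yaw) Ry(pitch) Rx(roll)).
In Python, from rig import * gives the robot as it stands.
- The arm moves only by the tool play_rows, never from a script. Its argument "moves" is a list of rows, each a list of 3 entries, a list of its own where there are three numbers: the shift along the tool's x, y, z in m, then the turn, a rotation vector about the tool's x, y, z in rad, then the opening in per cent of the stroke, from 0 (shut) to 100 (fully open). In form: [[[x, y, z], [rx, ry, rz], fingers], ...]. A call has 1 to 20 rows; each row shifts and turns the commanded pose from where the row before left it, along the tool's axes as they then stand; what a row does not reach is not made up. A row lasts 1/10 s, in which the tool goes at most 50 mm and 8.59 degrees, less where a joint would pass 70% of its speed; a pose out of reach is approached as far as the arm can. A call is refused whole if a number of a shift passes 0.05 or a number of a turn 0.15, either way. A call with a gripper value outside its range is refused whole. The fingers move at their own pace and stop on an object; "squeeze" is the grip in N (left out, the last holds). Time passes only in rows, so rows that do not move let the fingers close. It gives the time, the measured TCP pose, the force and the opening at its end, in the units of the state.
- sense(): the state, without advancing time (a new reading comes with each control period).
- grab_frame(name): name is "scene" or "top"; returns a dict with "pixels" (384x512x3 uint8, red, green, blue), "intrinsics" (3x3 intrinsics, pixels), "R" (3x3) and "t" (3): a world point X has camera coordinates R X + t. Camera axes: x right, y down, z forward; pixel columns grow to the right and rows downward; lengths in mm; the calibration is good to about 2 mm. A picture is of the moment at which its call begins. There is no depth.
- sign_off(): hands the job in, once; it reports no verdict.
The state is a dict: "clock": time; "qpos": joint angles; "qvel": joint speeds; "joint_efforts": joint torques, N m; "eef_pos": TCP position; "tcp_rot": TCP orientation; "contact_force": force on the tool from outside, world axes, zero at the start; "wrist_torque": the same for the moment, N m; "opening": opening from 0.0 (shut) to 1.0 (fully open).
Only numpy, scipy, OpenCV 4.12 (cv2) and the standard library are available. Lean on these libraries where they do the work, as an engineer would, in place of code of your own. Each camera call takes 0.05 s, during which the arm holds its last target. There are 200 camera calls.

## Working session

There is one attempt and no reset: what is moved stays moved. The work goes in short steps, Python scripts to look and compute and a tool call to move; the robot and the scene stay as the last step left them, time stands still between calls to the robot, and variables do not carry over. Pictures are saved under pics/ and viewed, about 8 in all and at most 12, crops included, and the job is handed in when it is done.

Besides the shell and the picture viewer there is one more tool, called as name([rows], argument=value, ...), one row to a line, values as JSON. play_rows: Moves the arm, as the interface text tells. Its arguments: {"type":"object","properties":{"moves":{"type":"array"},"squeeze":{"type":"number"}},"required":["moves"]}

```bash
mkdir -p pics
python3 - <<'E'
from rig import *
import cv2,numpy as np
s=sense();print(s)
for n in("scene","top"):
    f=grab_frame(n);cv2.imwrite(f"pics/{n}0.png",cv2.resize(f["pixels"][:,:,::-1],(800,600),interpolation=cv2.INTER_CUBIC))
    print(n,f["intrinsics"],f["R"],f["t"])
    np.savez(f"{n}.npz",**f)
E
```

```text
{'clock': 0.0, 'qpos': array([ 1.15957784e+00,  3.53633691e-01,  1.63415382e+00, -6.65069396e-06,
        1.15518899e+00, -2.39336310e-03]), 'qvel': array([-6.55798109e-04, -1.25506619e-03,  1.83515225e-03, -6.29695718e-05,
       -1.49234895e-03,  2.60749334e-04]), 'joint_efforts': array([-3.97135140e-03, -6.05243754e+01, -3.42074668e+01, -4.69006936e-04,
        9.34674841e-03,  1.87731712e-05]), 'eef_pos': array([248.2621575 , 573.05068   , 230.56228462]), 'tcp_rot': array([-3.14020880e+00,  2.76875109e-06,  2.73277022e+00]), 'contact_force': array([-0.03861974, -0.05877003,  0.96868792]), 'wrist_torque': array([0.03633695, 0.0176202 , 0.02721252]), 'opening': 1.0003246081440869}
scene [[448.81629331   0.         250.80821634]
 [  0.         448.81629331 192.54270335]
 [  0.           0.           1.        ]] [[ 0.48166183  0.8763564   0.00115691]
 [ 0.64986881 -0.35629374 -0.67136078]
 [-0.58793912  0.3241207  -0.74112978]] [-330.52091598 -220.21732373 1534.45661803]
top [[385.7926744    0.         259.1943819 ]
 [  0.         385.7926744  190.36199973]
 [  0.           0.           1.        ]] [[ 0.00426682 -0.99984938 -0.01682269]
 [-0.99081645 -0.00195351 -0.13519963]
 [ 0.13514641  0.01724507 -0.99067556]] [ 96.42726547 532.82375332 963.14557451]
```

View pics/scene0.png

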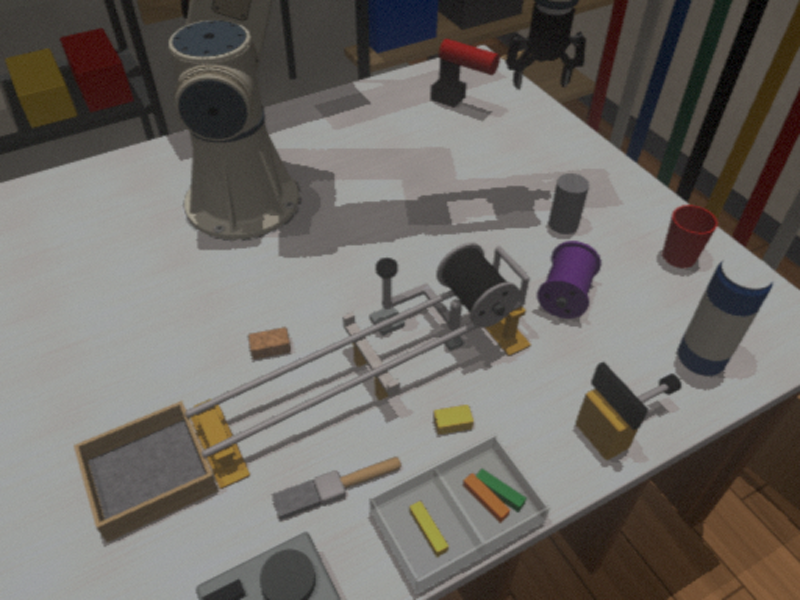

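View pics/top0.png

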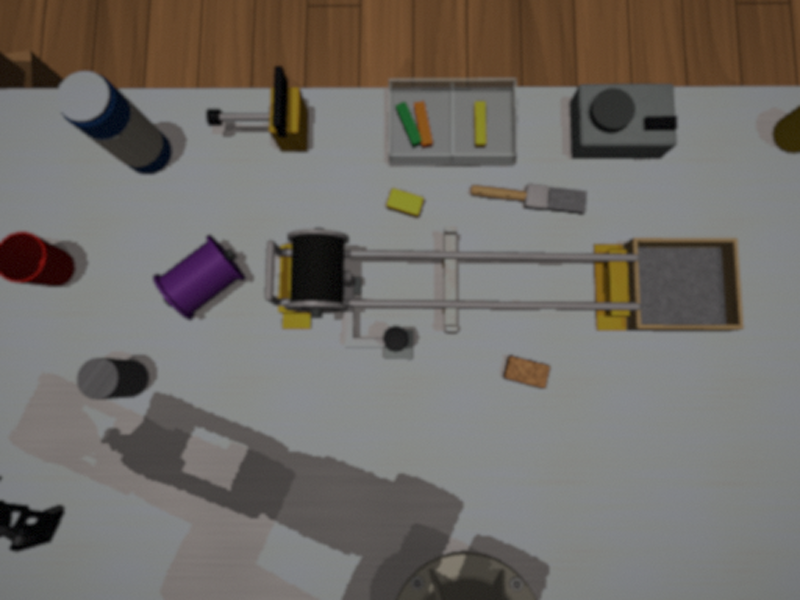

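The pictures show the rail running along world −y, with the black roller at top (318,270) and the purple look-alike at (200,278). The knob is at top (396,338) and scene (387,266). The check uprights are at top (450,232) and (451,330), and the bar ends at top (637,257) and (637,305).

```bash
cat > h.py <<'E'
import numpy as np
from scipy.optimize import least_squares
C={n:np.load(n+".npz") for n in("scene","top")}
def proj(n,X):
    c=C[n];p=c["intrinsics"]@(c["R"]@np.asarray(X,float)+c["t"]);return p[:2]/p[2]*1.5625
def rail2w(p,r):
    c,s=np.cos(p[2]),np.sin(p[2]);return np.array([p[0]+c*r[0]-s*r[1],p[1]+s*r[0]+c*r[1],r[2]])
E
python3 - <<'E'
from h import *
obs=[("top",(450,234),(-10,80,86)),("top",(451,329),(-10,-80,86)),("top",(637,257),(290,40,60)),("top",(637,305),(290,-40,60)),
("scene",(349,321),(-10,-80,86)),("scene",(391,384),(-10,80,86)),("scene",(190,412),(290,-40,60)),("scene",(207,454),(290,40,60))]
f=lambda p:np.concatenate([proj(n,rail2w(p,r))-np.array(u) for n,u,r in obs])
s=least_squares(f,[500,0,-1.57],loss="soft_l1",x_scale=[100,100,1]);print(s.x);print(f(s.x).reshape(-1,2).round(1))
k=least_squares(lambda X:np.r_[proj("top",X)-[396,336],proj("scene",X)-[387,265]],[450,100,150]);print("knob",k.x,k.fun)
p=s.x;c,si=np.cos(p[2]),np.sin(p[2]);d=k.x[:2]-p[:2];print("knob rail",c*d[0]+si*d[1],-si*d[0]+c*d[1])
for r in[(-215,0,132),(-215,-50,132),(-95,-100,150)]: print(r,rail2w(p,r),proj("top",rail2w(p,r)),proj("scene",rail2w(p,r)))
E
```

```text
[558.26941588  15.38415918  -1.57121111]
[[ 0.2 -6.1]
 [-0.2 -1.3]
 [-2.8 -1. ]
 [-0.5 -0.2]
 [-2.7 -6.2]
 [ 0.4 -1.9]
 [-3.8  0.2]
 [-4.3 -2.1]]
knob [461.23428421 110.86214806 149.70458389] [-1.27299464 -0.59220784 -1.62410313  0.1540368 ]
knob rail -95.43773174324653 -97.07472636846006
(-215, 0, 132) [558.35859512 230.38414068 132.        ] [316.56169939 271.85355585] [475.15655802 284.21352421]
(-215, -50, 132) [508.35859942 230.40488004 132.        ] [315.7455955  304.65865761] [459.21777496 265.81819   ]
(-95, -100, 150) [458.30882926 110.42562972 150.        ] [395.0064204  337.40021471] [384.32738618 264.04887272]
```

play_rows([
  [[0, 0, 0], [0, 0, 0.145], 0],
  [[0, 0, 0], [0, 0, 0.145], 0],
  [[0, 0, 0], [0, 0, 0.145], 0],
  [[0, 0, 0], [0, 0, 0.145], 0],
  [[0, 0, 0], [0, 0, 0.145], 0],
  [[0, 0, 0], [0, 0, 0.145], 0],
  [[0, 0, 0], [0, 0, 0.145], 0],
  [[0, 0, 0], [0, 0, 0.145], 0],
  [[0, 0, 0], [0, 0, 0.002], 0],
  [[0, 0, 0], [0, 0, 0], 0],
])

```text
clock: 1.1
eef_pos: [248.4, 573.3, 231.0]
tcp_rot: [-3.141, 0.001, 1.575]
contact_force: [-0.4, 0.3, 0.0]
opening: -0.0
```

play_rows([
  [[-0.016, 0.007, 0], [0, 0, 0], 0],
  [[-0.033, 0.015, 0], [0, 0, 0], 0],
  [[-0.033, 0.015, 0], [0, 0, 0], 0],
  [[-0.033, 0.015, 0], [0, 0, 0], 0],
  [[-0.033, 0.015, 0], [0, 0, 0], 0],
  [[-0.033, 0.015, 0], [0, 0, 0], 0],
  [[-0.033, 0.015, 0], [0, 0, 0], 0],
  [[-0.033, 0.015, 0], [0, 0, 0], 0],
  [[-0.033, 0.015, 0], [0, 0, 0], 0],
  [[-0.033, 0.015, 0], [0, 0, 0], 0],
  [[-0.033, 0.015, 0], [0, 0, 0], 0],
  [[-0.033, 0.015, 0], [0, 0, 0], 0],
  [[-0.033, 0.015, 0], [0, 0, 0], 0],
  [[-0.033, 0.015, 0.02], [0, 0, 0], 0],
  [[-0.016, 0.007, 0.02], [0, 0, 0], 0],
  [[0, 0, 0.015], [0, 0, 0], 0],
  [[0, 0, 0], [0, 0, 0], 0],
  [[0, 0, 0], [0, 0, 0], 0],
])

```text
clock: 2.9
eef_pos: [457.1, 112.2, 176.5]
tcp_rot: [-3.141, 0.0, 1.572]
contact_force: [-0.4, 0.5, -0.2]
opening: -0.001
```

Run:
```python
from rig import *
from h import proj
import cv2,numpy as np
s=sense();print(s["clock"],s["eef_pos"],s["tcp_rot"],s["contact_force"],s["qpos"])
a=grab_frame("top")["pixels"][:,:,::-1];b=grab_frame("scene")["pixels"][:,:,::-1]
print(proj("top",s["eef_pos"])/1.5625,proj("scene",s["eef_pos"])/1.5625)
cv2.imwrite("pics/near.png",np.hstack([cv2.resize(a[120:300,150:350],(400,360)),cv2.resize(b[90:270,170:370],(400,360))]))
```

```text
2.9 [457.06392904 112.16200296 176.50202775] [-3.14105877e+00  1.29546560e-04  1.57192353e+00] [-0.41701275  0.50508632 -0.20187772] [ 2.37454954e-01  1.79691667e-01  2.00821250e+00 -1.15905497e-06
  9.54237866e-01  2.36328453e-01]
[251.61573432 215.66291694] [246.25880427 161.25748866]
```

View pics/near.png

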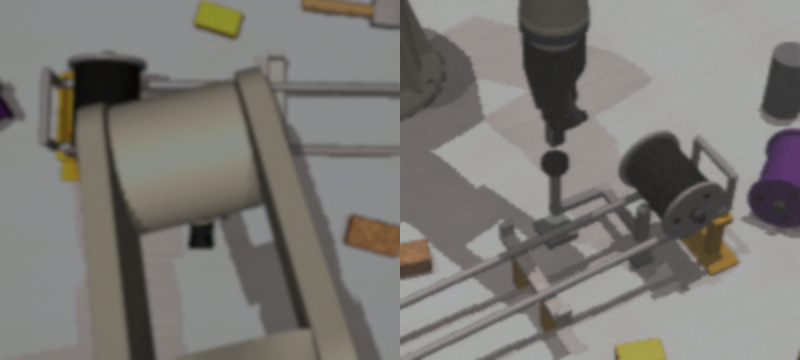

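Scene view: the shut fingers sit directly above the knob (crop 555,160), with the roller still parked at (680,180). The arm hides the roller in the top view, so I'll use the scene camera for tracking.

play_rows([
  [[0, 0.002, 0.012], [0, 0, 0], 0],
  [[0, 0, 0.012], [0, 0, 0], 0],
  [[0, 0, 0.008], [0, 0, 0], 0],
  [[0, 0, 0.006], [0, 0, 0], 0],
  [[0, 0, 0.004], [0, 0, 0], 0],
])

```text
clock: 3.5
eef_pos: [459.6, 112.7, 133.7]
tcp_rot: [-3.142, -0.0, 1.571]
contact_force: [0.3, 2.1, 4.1]
opening: 0.0
```

play_rows([
  [[0, 0, 0.007], [0, 0, 0], 0],
  [[0, 0, 0.004], [0, 0, 0], 0],
  [[0, 0, 0.001], [0, 0, 0], 0],
])

```text
clock: 3.8
eef_pos: [459.6, 112.6, 123.6]
tcp_rot: [-3.141, -0.0, 1.571]
contact_force: [-9.8, -1.2, 38.4]
opening: 0.003
```

```bash
cat > look.py <<'E'
import sys
from rig import *
from h import *
import cv2
P=[558.3,15.4,-np.pi/2]
def look(name):
    s=sense();print(s["clock"],s["eef_pos"].round(1),s["contact_force"].round(1))
    b=np.ascontiguousarray(cv2.resize(grab_frame("scene")["pixels"][:,:,::-1],(800,600),interpolation=cv2.INTER_CUBIC))
    for x in range(-240,281,20):
        q=proj("scene",rail2w(P,(x,53+3,120-.058*x)));q=tuple(int(v) for v in q)
        cv2.circle(b,q,1,(0,0,255),-1)
        if x%40==0: cv2.putText(b,str(x),(q[0]-8,q[1]+60),0,.4,(0,0,255),1); cv2.line(b,q,(q[0],q[1]+45),(0,0,255),1)
    cv2.imwrite(f"pics/{name}.png",b[100:500,100:650])
look(sys.argv[1])
E
python3 look.py p1
```

```text
3.8 [459.6 112.6 123.6] [-9.8 -1.2 38.4]
```

View pics/p1.png

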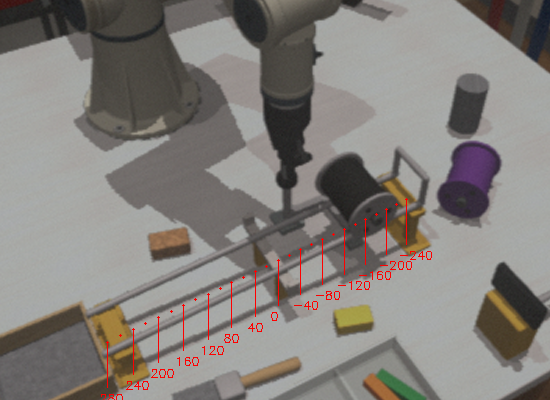

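The hub in crop is near (377,213), so the axle is at about x = −182: the roller has already set off. I'm lifting off the knob now and going to the waiting place ahead of it.

play_rows([
  [[0, 0, -0.015], [0, 0, 0], 0],
  [[-0.03, 0.01, 0], [0, 0, 0], 0],
  [[-0.04, 0.025, 0], [0, 0, 0], 0],
  [[-0.04, 0.025, 0.012], [0, 0, 0], 0],
  [[-0.04, 0.025, 0.012], [0, 0, 0], 0],
  [[-0.03, 0.0135, 0.011], [0, 0, 0], 0],
])

```text
clock: 4.45
eef_pos: [559.1, -70.1, 101.4]
tcp_rot: [3.141, 0.001, 1.57]
contact_force: [0.5, 0.2, -0.2]
opening: -0.001
```

```bash
python3 look.py p2
```

```text
4.45 [559.1 -70.1 101.4] [ 0.5  0.2 -0.2]
```

View pics/p2.png

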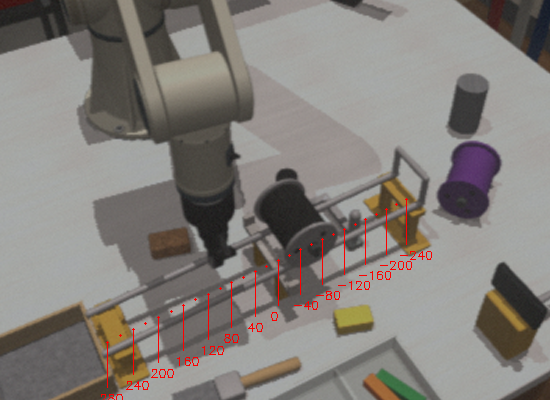

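The flange centre is at crop (312,232), so x ≈ −62, speed about 0.19 m/s. The fingers wait ahead at x ≈ 31. I'll wait one row and look again.

play_rows([
  [[0, 0, 0], [0, 0, 0], 0],
])

```text
clock: 4.6
eef_pos: [557.3, -69.3, 100.8]
tcp_rot: [-3.139, -0.0, 1.568]
contact_force: [0.4, 0.0, 0.6]
opening: 0.002
```

```bash
sed -i 's/b\[100:500,100:650\]/cv2.resize(b[230:430,250:500],(750,600))/' look.py; python3 look.py p3
```

```text
4.6 [557.3 -69.3 100.8] [0.4 0.  0.6]
```

View pics/p3.png

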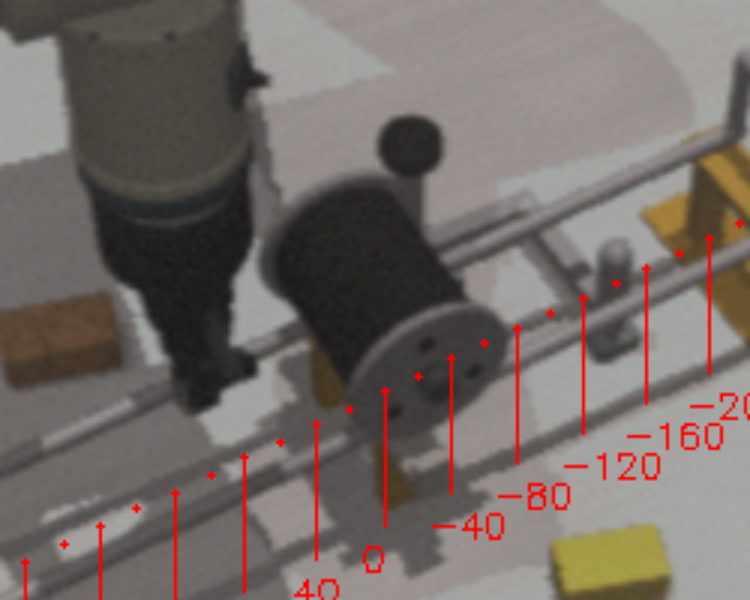

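The flange centre is at crop (427,370), so x ≈ −26 at 4.6 s, about 50 mm before contact. I'm starting the run alongside.

play_rows([
  [[-0.003, 0, 0], [0, 0, 0], 0],
  [[-0.01, 0, 0.0005], [0, 0, 0], 0],
  [[-0.017, 0, 0.001], [0, 0, 0], 0],
  [[-0.018, 0, 0.001], [0, 0, 0], 0],
  [[-0.018, 0, 0.001], [0, 0, 0], 0],
])

```text
clock: 5.15
eef_pos: [557.9, -134.8, 99.1]
tcp_rot: [3.141, 0.0, 1.572]
contact_force: [-0.2, 0.3, -0.4]
opening: 0.005
```

play_rows([
  [[-0.018, 0, 0.001], [0, 0, 0], 0],
])

```text
clock: 5.25
eef_pos: [557.8, -152.9, 98.0]
tcp_rot: [3.141, 0.0, 1.571]
contact_force: [-0.0, -0.2, -0.3]
opening: 0.003
```

play_rows([
  [[-0.0175, 0, 0.001], [0, 0, 0], 0],
])

```text
clock: 5.35
eef_pos: [557.8, -170.6, 97.0]
tcp_rot: [3.141, 0.0, 1.571]
contact_force: [-0.1, 0.2, 0.4]
opening: -0.0
```

play_rows([
  [[-0.017, 0, 0.001], [0, 0, 0], 0],
  [[-0.016, 0, 0.001], [0, 0, 0], 0],
])

```text
clock: 5.55
eef_pos: [557.9, -203.5, 94.8]
tcp_rot: [3.141, 0.0, 1.571]
contact_force: [-0.9, -0.1, -0.3]
opening: -0.003
```

play_rows([
  [[-0.0145, 0, 0.001], [0, 0, 0], 0],
  [[-0.013, 0, 0.0005], [0, 0, 0], 0],
  [[-0.011, 0, 0.0005], [0, 0, 0], 0],
  [[-0.009, 0, 0.0005], [0, 0, 0], 0],
])

```text
clock: 5.95
eef_pos: [558.0, -250.4, 92.2]
tcp_rot: [-3.142, 0.0, 1.571]
contact_force: [-0.4, 0.4, 0.3]
opening: 0.003
```

play_rows([
  [[-0.0075, 0, 0.0005], [0, 0, 0], 0],
  [[-0.006, 0, 0.0005], [0, 0, 0], 0],
  [[-0.005, 0, 0], [0, 0, 0], 0],
  [[-0.0035, 0, 0], [0, 0, 0], 0],
  [[-0.002, 0, 0], [0, 0, 0], 0],
  [[-0.001, 0, 0], [0, 0, 0], 0],
  [[0, 0, 0], [0, 0, 0], 0],
])

```text
clock: 6.65
eef_pos: [558.0, -274.5, 91.3]
tcp_rot: [3.142, 0.0, 1.571]
contact_force: [-0.7, -1.7, 1.4]
opening: 0.001
```

```bash
sed -i 's/b\[230:430,250:500\]/b[280:480,160:410]/' look.py; python3 look.py p4
```

```text
6.65 [ 558.  -274.5   91.3] [-0.7 -1.7  1.4]
```

View pics/p4.png

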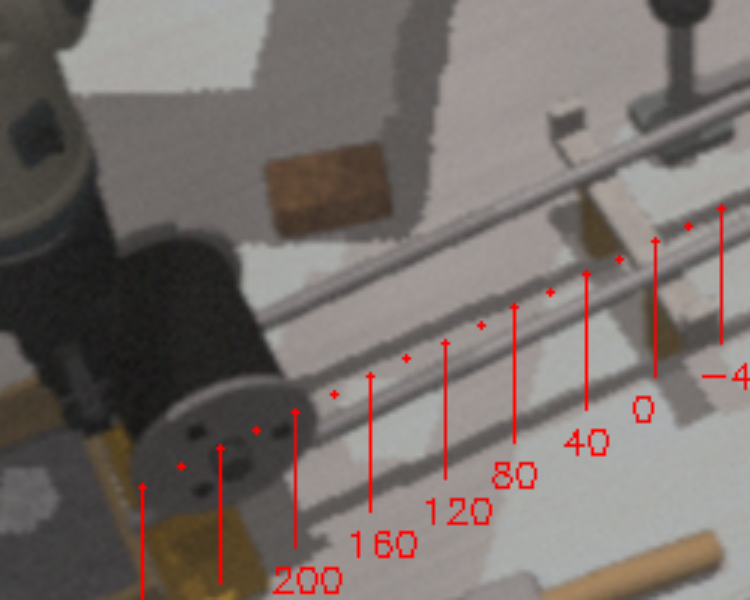

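The roller is caught. Its flange centre is at crop (226,446), so x ≈ 237 mm, and it leans on the fingers. Now holding.

play_rows([
  [[0, 0, 0], [0, 0, 0], 0],
  [[0, 0, 0], [0, 0, 0], 0],
  [[0, 0, 0], [0, 0, 0], 0],
  [[0, 0, 0], [0, 0, 0], 0],
  [[0, 0, 0], [0, 0, 0], 0],
  [[0, 0, 0], [0, 0, 0], 0],
  [[0, 0, 0], [0, 0, 0], 0],
  [[0, 0, 0], [0, 0, 0], 0],
  [[0, 0, 0], [0, 0, 0], 0],
  [[0, 0, 0], [0, 0, 0], 0],
  [[0, 0, 0], [0, 0, 0], 0],
  [[0, 0, 0], [0, 0, 0], 0],
  [[0, 0, 0], [0, 0, 0], 0],
  [[0, 0, 0], [0, 0, 0], 0],
  [[0, 0, 0], [0, 0, 0], 0],
  [[0, 0, 0], [0, 0, 0], 0],
  [[0, 0, 0], [0, 0, 0], 0],
  [[0, 0, 0], [0, 0, 0], 0],
  [[0, 0, 0], [0, 0, 0], 0],
  [[0, 0, 0], [0, 0, 0], 0],
])

```text
clock: 8.7
eef_pos: [558.0, -274.5, 91.3]
tcp_rot: [3.142, 0.0, 1.571]
contact_force: [-0.1, -2.0, 0.7]
opening: -0.002
```

play_rows([
  [[0, 0, 0], [0, 0, 0], 0],
  [[0, 0, 0], [0, 0, 0], 0],
  [[0, 0, 0], [0, 0, 0], 0],
  [[0, 0, 0], [0, 0, 0], 0],
  [[0, 0, 0], [0, 0, 0], 0],
  [[0, 0, 0], [0, 0, 0], 0],
  [[0, 0, 0], [0, 0, 0], 0],
  [[0, 0, 0], [0, 0, 0], 0],
])

```text
clock: 9.5
eef_pos: [558.0, -274.5, 91.3]
tcp_rot: [3.142, 0.0, 1.571]
contact_force: [-0.1, -1.9, 1.7]
opening: -0.001
```

```bash
python3 look.py p5
```

```text
9.5 [ 558.  -274.5   91.3] [-0.1 -1.9  1.7]
```

View pics/p5.png

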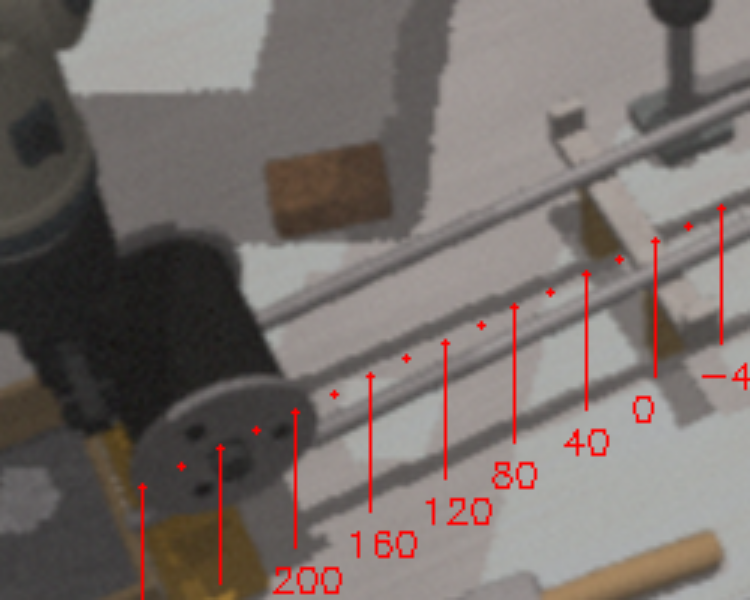

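The second picture, 2.9 s later, is the same: the roller stands still at x ≈ 237 mm. The force is about 2 N, more than the roughly 0.5 N leaning weight, probably friction or an offset, and far below 20 N. Handing in.

```bash
python3 -c "
from rig import *
print(sign_off())"
```

```text
the job is handed in; nothing more can be done
None
```

The roll-out test is done and handed in. I pressed the plunger down, and the roller ran by itself past the check line. The shut fingers ran ahead of it at about 0.18 m/s and slowed it to a standstill over roughly 10 cm.

- **Final state:** two pictures 2.9 s apart show the roller standing still at rail x ≈ 237 mm, leaning on the fingers. That leaves about 43 mm before the 280 mm limit.
- **Contact force:** about 2 N while holding, well under 20 N. That is more than the roughly 0.5 N I expected from its weight on the slope. I did not look into why.
- **First touch not measured:** readings while moving stayed within the noise, so I placed the first touch from the roller's estimated position. No bump showed in the readings taken between moves.
- **Plunger force:** it reached 38 N at the bottom stop, more than needed and close to the 40 N limit set for the arm and gripper body.

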